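# Walk the stone setting plate up to its stop bar

### The arm

A 6-joint arm with a two-finger parallel gripper is mounted at the origin on the work surface. World frame = base frame: x ahead of the robot, y to its left, z up, the work surface at z = 0. Lengths are in m, angles in rad, forces in N, time in s.
With the tool pointing down it reaches from about 0.3 to 0.75 m from the base axis. Payload 8.5 kg.
Tool frame: the origin (TCP) lies midway between the tips of the shut fingers; the grasp point (between the pads) lies 19 mm behind it (r.pinch_z is the distance from the TCP to the grasp point, in m); z points along the fingers, y is the line along which they close (so a half turn about z gives the same grasp; the last joint's range is limited). The gripper opens to 85 mm and grips with 20 to 120 N. Pads are 22 mm wide; open, the fingers measure 114 mm over their backs; the gripper's body (76 mm by 85 mm) begins 54 mm behind the grasp point. The pads swing forward as they close: fully open they stand 13 mm farther back than shut.
Start: joints at [1.039, 0.381, 1.297, -0, 1.464, -0.215], TCP at [0.171, 0.523, 0.231] pointing down, gripper open.
Joint ranges: [-3.11, 3.11], [-0.89, 2.33], [0.22, 2.48], [-1.42, 4.56], [0.17, 2.85], [-2.88, 2.88]. Speed limits (rad/s): [2.39, 2.39, 3.14, 3.14, 3.14, 3.14].

### API

Orientations are given as a unit quaternion [w, x, y, z].
In Python, from workcell import r gives the robot as it stands.
- The arm moves only by the tool servo_tool, never from a script. Its argument "series" is a list that holds one entry, the list of rows, each a list of 7 numbers: the closure, from -1 (fully open) to 1 (shut), then the shift along the tool's x, y, z each as a share of 25 mm, from -1 to 1, then the turn, a rotation vector about the tool's x, y, z each as a share of 0.1 rad, from -1 to 1. In form: [[[claw, tx, ty, tz, rx, ry, rz], ...]]. A call has 1 to 8 rows; each row shifts and turns the commanded pose from where the row before left it, along the tool's axes as they then stand; what a row does not reach is not made up. A row lasts 1/12 s, in which the tool goes at most 41.7 mm and 7.16 degrees, less where a joint would pass 70% of its speed; a pose out of reach is approached as far as the arm can. A call with a number of a shift or a turn outside -1 to 1 is refused whole. A call with a gripper value outside its range is refused whole. The fingers move at their own pace and stop on an object; "newtons" is the grip in N (left out, the last holds). Time passes only in rows, so rows that do not move let the fingers close. It gives the time, the measured TCP pose, the force, the opening and the grip force at its end, in the units of the state.
- r.state(): the state, without advancing time (a new reading comes with each control period).
- r.grab_frame(name): name is "scene" or "side" or "wrist"; returns a dict with "image" (420x560x3 uint8, red, green, blue), "fx", "fy", "cx", "cy" (pixels), "origin" and "rotation" of the camera in the world; the wrist camera has in their place "T_tool_cam" (4x4, takes a point from camera to tool coordinates, whose origin is the TCP and whose axes are the flange's). Camera axes: x right, y down, z forward; pixel columns grow to the right and rows downward; lengths in m; the calibration is good to about 2 mm. The wrist camera is an equidistant fisheye: a pixel r from the principal point sees the ray r / f radians off the axis. A picture is of the moment at which its call begins: read the wrist's pose just before it. There is no depth.
- r.job_done(): hands the job in; it is judged then, once.
The state is a dict: "clock": time; "qpos": joint angles; "dq": joint speeds; "effort": joint torques, N m; "tcp_pos": TCP position; "eef_rot": TCP orientation; "force": force on the tool from outside, world axes, zero at the start; "moment": the same for the moment, N m; "finger_gap": finger opening in m; "grip_force": force on a finger pad.
Only numpy, scipy, OpenCV 4.12 (cv2) and the standard library are available. Lean on these libraries where they do the work, as an engineer would, in place of code of your own. Each camera call takes 0.05 s, during which the arm holds its last target. There are 200 camera calls.

### The job

In the optician's workshop, the long dark stone plate is too wide and heavy to pick up, so walk it along the bench to the aluminium stop bar: push the rear edge near its left corner (left and right as the robot sees them) until the left end has swung a few centimetres ahead, then push near its right corner until the right end stands clearly ahead of the left, and go on by turns. Finish with its long far edge up against the bar, square to it and centred on it. Keep the plate flat on the bench and leave the smaller square stone where it is.

Things in the scene. Friction and masses are not known exactly. Their poses are not given: they have to be found in the camera images.
- plate: Oblong dark stone plate, 0.95 kg, 90 mm (x) by 140 mm (y); stone from 5 to 33 mm up, on four rubber feet set in at x +-25, y +-36 mm, so a push near one end swings it about the other. Origin: centre of underside. x points towards the bar; the rear edge (x -45 mm) faces the robot; left is +y. Starts roughly before the bar, far edge 90 to 115 mm short of it.
- plate_left (a point): Middle of the left end of the plate, on its top edge: 70 mm along the plate's +y from its origin, 33 mm up.
- plate_right (a point): Middle of the right end of the plate, on its top edge: 70 mm along the plate's -y from its origin, 33 mm up.
- bar: Fixed aluminium stop bar beyond the plate: 20 mm thick (x), 150 mm long (y), 22 mm high, two small dark screws on top (29 mm in all). Origin: centre of underside. x points away from the robot; its stop face is 10 mm from the origin on the robot's side (-x), so a plate squarely against it has its origin 55 mm before the bar's.
- square: A bystander: square plate of the same dark stone, 90 by 90 mm and 33 mm high, on the other side of the bench from the oblong plate; to be left alone. Origin: centre of its underside.
Mind the look-alikes: they are no part of the job. Leave any blue, orange or yellow look-alike of the bar alone.

How it is judged:
On the way, in this order (a step that is already met when the one before it is completed fails the run):
1. the left end of the plate has swung ahead: it has moved over 20 mm, the right end under 18 mm (distance of plate_left from where it was at the start of the episode above 0.02 m and distance of plate_right from where it was at the start of the episode below 0.018 m), for 0.1 s.
2. the right end has swung ahead in turn: it has now moved over 30 mm from its start, and farther than the left end has (15 mm farther is always enough) (((distance of plate_right from where it was at the start of the episode above 0.03 m and distance of plate_left from where it was at the start of the episode below 0.025 m) or (distance of plate_right from where it was at the start of the episode above 0.04 m and distance of plate_left from where it was at the start of the episode below 0.035 m) or (distance of plate_right from where it was at the start of the episode above 0.05 m and distance of plate_left from where it was at the start of the episode below 0.045 m) or (distance of plate_right from where it was at the start of the episode above 0.06 m and distance of plate_left from where it was at the start of the episode below 0.055 m) or (distance of plate_right from where it was at the start of the episode above 0.07 m and distance of plate_left from where it was at the start of the episode below 0.065 m) or (distance of plate_right from where it was at the start of the episode above 0.08 m and distance of plate_left from where it was at the start of the episode below 0.075 m) or (distance of plate_right from where it was at the start of the episode above 0.09 m and distance of plate_left from where it was at the start of the episode below 0.085 m))), for 0.1 s.
At the end, for the whole second after the job is handed in: The plate lies flat and at rest on the near side of the bar, its centre no more than 15 mm short of where it would touch the bar squarely, within 20 mm of the bar's middle sideways and within 10 degrees of square to it; the square stone is within 20 mm of its start (x of plate in the frame of bar between -0.07 and 0 m and y of plate in the frame of bar between -0.02 and 0.02 m and angle between the x axis of plate and the x axis of bar, either way round below 0.175 rad and height (world z) of plate below 0.005 m and angle between plate's own z axis and vertical below 0.06 rad and linear speed of plate below 0.01 m/s and distance of square from where it was at the start of the episode below 0.02 m).
It fails at once if the plate is lifted or tipped off the bench (over 12 mm up or 12 degrees over) (height (world z) of plate above 0.012 m or angle between plate's own z axis and vertical above 0.21 rad).
It fails at once if the square stone is pushed more than 20 mm from its place (distance of square from where it was at the start of the episode above 0.02 m).
It also fails if it takes over 48 s, if anything falls off the work surface, if the arm or the gripper's body presses on something with over 40 N, if the wrist force passes 120 N, or if a joint passes its speed limit or range.

## Working session

There is one attempt and no reset: what is moved stays moved. The work goes in short steps, Python scripts to look and compute and a tool call to move; the robot and the scene stay as the last step left them, time stands still between calls to the robot, and variables do not carry over. Pictures are saved under pics/ and viewed, at most 10 in all, crops included, and the job is handed in when it is done.

Besides the shell and the picture viewer there is one more tool, called after "Call:" by a JSON object that holds its "name" and its "arguments". servo_tool: Moves the arm, as the interface text tells. Shift numbers are shares of 25 mm and turn numbers shares of 0.1 rad, none past 1 either way. Its arguments: {"type":"object","properties":{"series":{"type":"array","items":{"type":"array","items":{"type":"array","items":{"type":"number"}}}},"newtons":{"type":"number"}},"required":["series"]}

```bash
mkdir -p pics; ls; cat > h.py <<'E'
import numpy as np, cv2
from workcell import r
def ray(f,u,v,z):
    d=np.array([(u-f["cx"])/f["fx"],(v-f["cy"])/f["fy"],1.0]); d=np.array(f["rotation"])@d
    o=np.array(f["origin"]); return o+d*(z-o[2])/d[2]
E
python3 - <<'E'
from h import *
s=r.state(); print(s["clock"],s["tcp_pos"],s["eef_rot"])
a=r.grab_frame("scene"); b=r.grab_frame("side")
for n,f in(("scene",a),("side",b)):
    cv2.imwrite(f"pics/{n}0.png",f["image"][:,:,::-1]); print(n,f["origin"],f["fx"])
    print(np.round(f["rotation"],3).tolist())
E
```

```text
pics
0.0 [0.1712053  0.52236702 0.23070402] [-2.53177953e-04  1.57758341e-01  9.87477483e-01 -6.79807580e-04]
scene [ 0.8424021  -0.2937211   0.68166116] 387.46998655745597
[-0.284, 0.865, 0.394, -0.124]
side [ 0.0736444  -0.39559616  0.67478071] 442.91169848374034
[-0.337, 0.859, -0.359, 0.142]
```

View pics/scene0.png

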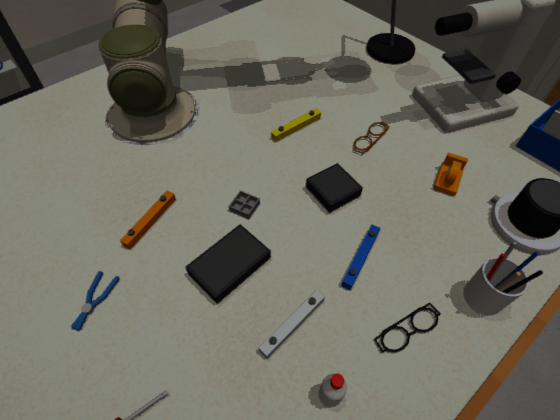

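View pics/side0.png

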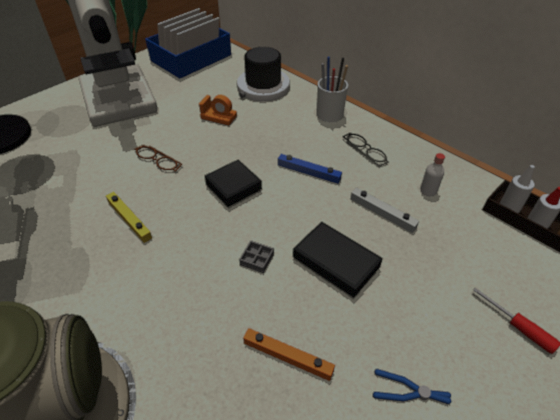

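The scene view shows the plate at (229,262), the silver bar at (293,323), the square stone at (334,187), and look-alike bars in orange (148,219), blue (361,256) and yellow (297,125). What could be mistaken for the plate: the square stone at (334,187), the tray at (244,204) and the cap at (540,208). The oblong stone at (229,262) matches the description. For the bar I take the silver one at (293,323). The side view shows the plate at (337,258), the bar at (385,208) and the square at (233,182).

```bash
cat >> h.py <<'E'
from scipy.spatial.transform import Rotation as R
def grab(n):
    f=r.grab_frame(n); f=dict(f); q=np.array(f["rotation"]).ravel()
    if q.size==4: f["rotation"]=R.from_quat(q[[1,2,3,0]]).as_matrix()
    return f
def dark(f,t=60):
    return ((f["image"].max(2)<t)*255).astype(np.uint8)
def blob(m,lo,hi,near):
    cs=[c for c in cv2.findContours(m,cv2.RETR_EXTERNAL,cv2.CHAIN_APPROX_NONE)[0] if lo<cv2.contourArea(c)<hi]
    return min(cs,key=lambda c:np.linalg.norm(c[:,0].mean(0)-near))
def proj(f,c,z): return np.array([ray(f,u,v,z)[:2] for u,v in c[:,0]],np.float32)
def pix(f,p):
    c=f["rotation"].T@(np.array(p)-f["origin"]); return np.array([f["cx"]+f["fx"]*c[0]/c[2],f["cy"]+f["fy"]*c[1]/c[2]])
def stone(fs,guess,z=.033):
    hs=[cv2.convexHull(proj(f,blob(cv2.morphologyEx(dark(f),cv2.MORPH_OPEN,np.ones((5,5))),900,9000,pix(f,guess)),z)) for f in fs]
    I=cv2.intersectConvexConvex(hs[0],hs[1])[1] if len(hs)>1 else hs[0]
    return cv2.minAreaRect(I),I
E
python3 - <<'E'
from h import *
a=grab("scene");b=grab("side"); fs=[a,b]
for n,u,w in(("plate",(229,255),(337,252)),("square",(334,182),(233,178))):
    pa,pb=ray(a,*u,.033),ray(b,*w,.033); print(n,pa,pb)
    rc,I=stone(fs,pa); print(rc); print(np.round(cv2.boxPoints(rc),4).tolist()); print(np.round(I[:,0],3).tolist() if n=="plate" else "")
for k,(u,w) in enumerate((((317,296),(364,194)),((272,341),(407,217)))):
    P=[]
    for f,q in((a,u),(b,w)):
        c=blob(dark(f,90),4,200,np.array(q)); m=cv2.moments(c); q=(m["m10"]/m["m00"],m["m01"]/m["m00"]); P.append(ray(f,*q,.0265)); print(np.round(q,1),end=" ")
    print("screw",P)
for n,(z,t) in {"orange":((148,219),0),"blue":((361,256),0),"grid":((244,204),0)}.items(): print(n,ray(a,*z,.01))
x,y=229,275; cv2.imwrite("pics/crop.png",cv2.resize(a["image"][190:370,160:370,::-1],None,fx=3,fy=3))
E
```

```text
plate [ 0.50198287 -0.11568702  0.033     ] [ 0.50535761 -0.12214122  0.033     ]
((0.5126474499702454, -0.12407414615154266), (0.09968162328004837, 0.1436871886253357), 4.051274299621582)
[[0.4578999876976013, -0.05590000003576279], [0.46799999475479126, -0.19930000603199005], [0.5673999786376953, -0.19220000505447388], [0.5572999715805054, -0.048900000751018524]]
[[0.4620000123977661, -0.05900000035762787], [0.45899999141693115, -0.06300000101327896], [0.45899999141693115, -0.07400000095367432], [0.46399998664855957, -0.14300000667572021], [0.46700000762939453, -0.1860000044107437], [0.46799999475479126, -0.18799999356269836], [0.47099998593330383, -0.19099999964237213], [0.4779999852180481, -0.19499999284744263], [0.48500001430511475, -0.19699999690055847], [0.5239999890327454, -0.19499999284744263], [0.5299999713897705, -0.19499999284744263], [0.5569999814033508, -0.19200000166893005], [0.5609999895095825, -0.19099999964237213], [0.5659999847412109, -0.1850000023841858], [0.5669999718666077, -0.18400000035762787], [0.5659999847412109, -0.1679999977350235], [0.5630000233650208, -0
[... 646 characters left out ...]
87487 0.16300912 0.033     ]
((0.5038340091705322, 0.15794998407363892), (0.09920069575309753, 0.08441145718097687), 81.93595123291016)
[[0.45509999990463257, 0.11479999870061874], [0.5386999845504761, 0.10289999842643738], [0.5526000261306763, 0.20110000669956207], [0.4690000116825104, 0.21299999952316284]]

[311.7 300.8] [363.5 193.5] screw [array([ 0.6716271 , -0.05832542,  0.0265    ]), array([ 0.66799133, -0.06049204,  0.0265    ])]
[272.5 340.5] [405.9 216.2] screw [array([ 0.67951338, -0.15797777,  0.0265    ]), array([ 0.67574049, -0.15956676,  0.0265    ])]
orange [ 0.30781161 -0.18627339  0.01      ]
blue [0.66342616 0.08767385 0.01      ]
grid [ 0.40882969 -0.00792811  0.01      ]
```

View pics/crop.png

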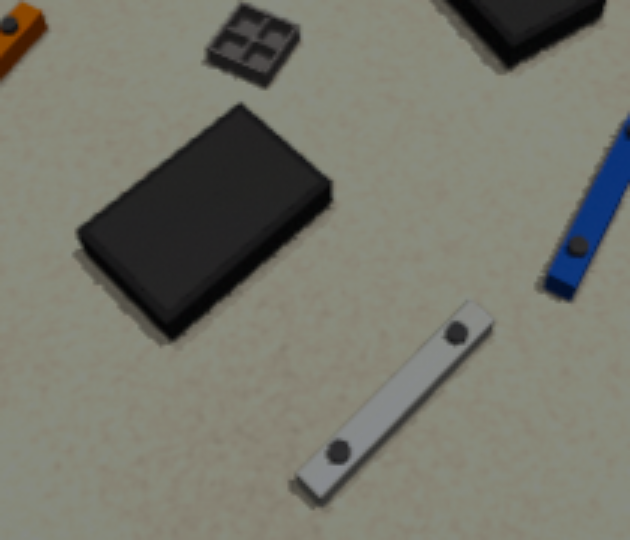

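The crop confirms the oblong stone and the silver bar, with screws at crop pixels (457,332) and (338,452). The bar is at about (0.674,-0.109) with yaw 4.5°. The plate is at about (0.513,-0.122) with yaw 4°, so it is already centred and has about 106 mm to go. I'll shut the gripper, align it with the bar and travel over.

Call:
{"name": "servo_tool", "arguments": {"series": [[[1,0,0,0,0,0,-1],[1,0,0,0,0,0,-1],[1,0,0,0,0,0,-1],[1,0,0,0,0,0,-0.96],[1,-0.5,-1,0,0,0,0],[1,-0.5,-1,0,0,0,0],[1,-0.5,-1,0,0,0,0],[1,-0.5,-1,0,0,0,0]]], "newtons": 60}}

```text
clock: 0.87
tcp_pos: [0.2293, 0.4258, 0.2311]
eef_rot: [-0.0, -0.04, 0.999, -0.0]
force: [1.2, -0.7, 0.5]
finger_gap: 0.0001
grip_force: 0.0
```

Call:
{"name": "servo_tool", "arguments": {"series": [[[1,-0.4,-1,0,0,0,0],[1,-0.4,-1,0,0,0,0],[1,-0.4,-1,0,0,0,0],[1,-0.4,-1,0,0,0,0],[1,-0.4,-1,0,0,0,0],[1,-0.4,-1,0,0,0,0],[1,-0.4,-1,0,0,0,0],[1,-0.4,-1,0,0,0,0]]]}}

```text
clock: 1.53
tcp_pos: [0.3249, 0.2326, 0.2313]
eef_rot: [0.0, -0.04, 0.999, 0.0]
force: [0.4, 0.8, -0.5]
finger_gap: 0.0001
grip_force: 0.0
```

Call:
{"name": "servo_tool", "arguments": {"series": [[[1,-0.4,-1,0,0,0,0],[1,-0.4,-1,0,0,0,0],[1,-0.4,-1,0,0,0,0],[1,-0.4,-1,0,0,0,0],[1,-0.4,-1,0,0,0,0],[1,-0.4,-1,0,0,0,0],[1,-0.4,-1,0,0,0,0],[1,0,0,0,0,0,0]]]}}

```text
clock: 2.2
tcp_pos: [0.41, 0.0618, 0.2312]
eef_rot: [0.0, -0.038, 0.999, -0.001]
force: [-0.8, 0.6, -0.6]
finger_gap: -0.0005
grip_force: 0.0
```

Call:
{"name": "servo_tool", "arguments": {"series": [[[1,-0.11,-0.91,0.6,0,0,0],[1,-0.11,-0.91,0.6,0,0,0],[1,-0.11,-0.91,0.6,0,0,0],[1,-0.11,-0.91,0.6,0,0,0],[1,-0.11,-0.91,0.6,0,0,0],[1,-0.11,-0.91,0.6,0,0,0],[1,0,0,1,0,0,0],[1,0,0,1,0,0,0]]]}}

```text
clock: 2.87
tcp_pos: [0.4359, -0.0706, 0.0906]
eef_rot: [0.001, -0.039, 0.999, -0.0]
force: [0.1, 0.1, -0.1]
finger_gap: -0.0003
grip_force: 0.0
```

Call:
{"name": "servo_tool", "arguments": {"series": [[[1,0,0,1,0,0,0],[1,0,0,1,0,0,0],[1,0,0,0.7,0,0,0],[1,0,0,0.4,0,0,0],[1,0,0,0,0,0,0]]]}}

```text
clock: 3.28
tcp_pos: [0.4346, -0.0691, 0.0122]
eef_rot: [-0.002, -0.04, 0.999, 0.001]
force: [-0.8, 0.3, -0.2]
finger_gap: -0.0004
grip_force: 0.0
```

```bash
python3 - <<'E'
from h import *
print(r.state()["tcp_pos"])
f=grab("side"); cv2.imwrite("pics/s1.png",cv2.resize(f["image"][150:360,200:480,::-1],None,fx=2.5,fy=2.5))
E
```

```text
[ 0.43456152 -0.06905773  0.01216419]
```

View pics/s1.png

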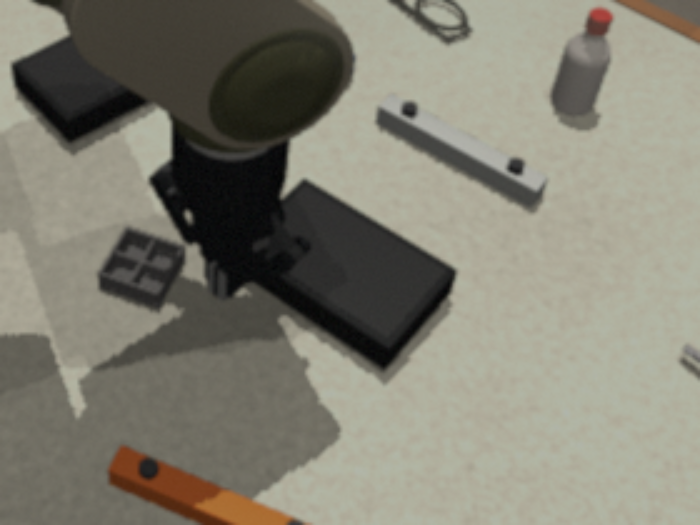

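The crop shows the shut fingers low behind the plate's left rear corner, at crop (225,280), and nothing else is touched. Starting the left push.

Call:
{"name": "servo_tool", "arguments": {"series": [[[1,-0.3,0,0,0,0,0],[1,-0.3,0,0,0,0,0],[1,-0.3,0,0,0,0,0],[1,-0.25,0,0,0,0,0],[1,-0.25,0,0,0,0,0],[1,-0.2,0,0,0,0,0],[1,0,0,0,0,0,0]]]}}

```text
clock: 3.92
tcp_pos: [0.4767, -0.0666, 0.0141]
eef_rot: [0.001, -0.04, 0.999, -0.0]
force: [-0.4, 0.7, 0.7]
finger_gap: -0.0003
grip_force: 0.2
```

```bash
cat > look.py <<'E'
from h import *
import sys
BAR=np.array([.6737,-.109]); TH=.078
Rb=np.array([[np.cos(TH),-np.sin(TH)],[np.sin(TH),np.cos(TH)]])
st=r.state(); print(round(st["clock"],2),"tcp bar",np.round(Rb.T@(np.array(st["tcp_pos"][:2])-BAR),4),"z",round(st["tcp_pos"][2],4),"F",np.round(st["force"],1))
# far and left/right top edges seen from the scene camera: mask limited to the plate's region, top face brighter than sides
f=grab("scene"); n=sys.argv[1] if len(sys.argv)>1 else None
m=dark(f); 
if n: cv2.imwrite(f"pics/{n}.png",cv2.resize(f["image"][180:370,150:360,::-1],None,fx=3,fy=3))
img=f["image"].max(2)
# outline lower (bench) silhouette, in bar frame at z=.005
H=np.array([[u,v] for v in range(180,370) for u in range(150,360) if m[v,u]])
for z in(.005,.033):
    P=np.array([ray(f,u,v,z)[:2] for u,v in H]); P=(P-BAR)@Rb
    for y0 in np.arange(-.07,.071,.02):
        k=(abs(P[:,1]-y0)<.003)&(P[:,0]>-.25)&(P[:,0]<-.01)
        if k.any(): print(z,round(y0,3),"x",np.round([P[k,0].min(),P[k,0].max()],4),end=" | ")
    print()
    for x0 in(-.16,-.14,-.12,-.1,-.08):
        k=(abs(P[:,0]-x0)<.003)&(abs(P[:,1])<.12)
        if k.any(): print(x0,"y",np.round([P[k,1].min(),P[k,1].max()],4),end=" | ")
    print()
E
python3 look.py a1
```

```text
3.92 tcp bar [-0.1931  0.0576] z 0.0141 F [-0.4  0.7  0.7]
0.005 -0.07 x [-0.195  -0.1232] | 0.005 -0.05 x [-0.2254 -0.1177] | 0.005 -0.03 x [-0.2212 -0.1119] | 0.005 -0.01 x [-0.2146 -0.106 ] | 0.005 0.01 x [-0.2103 -0.1014] | 0.005 0.03 x [-0.2494 -0.0953] | 0.005 0.05 x [-0.2491 -0.0933] | 0.005 0.07 x [-0.2498 -0.1393] | 
-0.16 y [-0.078   0.0739] | -0.14 y [-0.0841  0.0682] | -0.12 y [-0.0647  0.0624] | -0.1 y [0.0056 0.0567] | 
0.033 -0.07 x [-0.2006 -0.1108] | 0.033 -0.05 x [-0.2087 -0.1043] | 0.033 -0.03 x [-0.2037 -0.0987] | 0.033 -0.01 x [-0.1973 -0.093 ] | 0.033 0.01 x [-0.1921 -0.0885] | 0.033 0.03 x [-0.2491 -0.0827] | 0.033 0.05 x [-0.2499 -0.0934] | 0.033 0.07 x [-0.2498 -0.1688] | 
-0.16 y [-0.0794  0.0668] | -0.14 y [-0.0841  0.0594] | -0.12 y [-0.0899  0.0551] | -0.1 y [-0.0402  0.0482] | -0.08 y [0.0291 0.0359] |
```

View pics/a1.png

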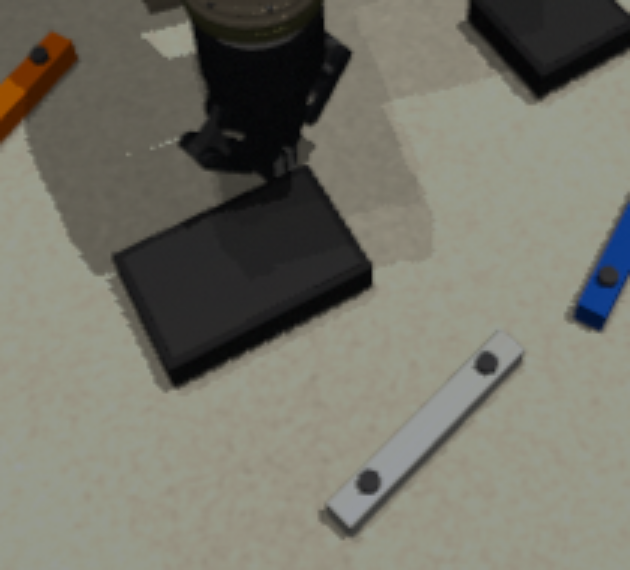

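The crop shows the plate swung clockwise with its left end ahead; its front bottom corners are at crop (371,285) and (177,385). I'll write a proper pose fit from the two visible bottom edges and check it on the first picture.

```bash
cat > look.py <<'E'
from h import *
import sys
BAR=np.array([.6737,-.109])
rot=lambda t:np.array([[np.cos(t),-np.sin(t)],[np.sin(t),np.cos(t)]])
Rb=rot(.078)
def fit(f,c,ps,z=.005):
    v,u=np.nonzero(dark(f)[170:380,140:370]); c=np.array(c,float)
    P=(np.array([ray(f,a,b,z)[:2] for a,b in zip(u+140,v+170)])-BAR)@Rb
    for _ in range(5):
        Q=(P-c)@rot(ps)
        Q=Q[(abs(Q)<[.065,.09]).all(1)]
        def edge(a,s,rng):
            t=np.arange(-rng,rng,.004); e=[]
            for q in t:
                k=Q[abs(Q[:,1-a]-q)<.003,a]
                if len(k): e.append((q,s*np.max(s*k)))
            e=np.array(e); l=cv2.fitLine(e.astype(np.float32),cv2.DIST_HUBER,0,1e-4,1e-4).ravel(); m=l[1]/l[0]; return m,l[3]-m*l[2]
        mf,bf=edge(0,1,.05); mr,br=edge(1,-1,.025)
        dps=-np.arctan(mf); c=c+rot(ps)@np.array([bf-.045,br+.07]); ps+=dps
    return c,ps,np.arctan(mr)
def ends(c,ps): return c+rot(ps)@[0,.07],c+rot(ps)@[0,-.07]
if __name__=="__main__":
    st=r.state(); print(round(st["clock"],2),"tcp bar",np.round((np.array(st["tcp_pos"][:2])-BAR)@Rb,4),"z",round(st["tcp_pos"][2],4),"F",np.round(st["force"],1))
    f=grab("scene"); g0=[float(x) for x in sys.argv[1:4]]
    f0=dict(f,image=cv2.imread("pics/scene0.png")[:,:,::-1])
    c0,p0,q0=fit(f0,[-.16,0],0); c,p,q=fit(f,g0[:2],g0[2])
    print("start",np.round(c0,4),round(p0,3),round(q0,3)); print("now",np.round(c,4),"yaw",round(p,3),"check",round(q,3))
    for n,a,b in zip("LR",ends(c0,p0),ends(c,p)): print(n,"moved",np.round(np.linalg.norm(b-a),4),np.round(b,4))
    for n,s in(("L",1),("R",-1)): print("rear push",n,np.round(c+rot(p)@[-.045,s*.058],4))
    if len(sys.argv)>4: cv2.imwrite(f"pics/{sys.argv[4]}.png",cv2.resize(f["image"][180:370,150:360,::-1],None,fx=3,fy=3))
E
python3 look.py -.15 0 -.27
```

```text
3.97 tcp bar [-0.1933  0.0574] z 0.0141 F [-0.4 -1.   0.4]
start [-0.169   0.0016] -0.001 -0.018
now [-0.1526 -0.007 ] yaw -0.272 check 0.005
L moved 0.0369 [-0.1338  0.0604]
R moved 0.0065 [-0.1714 -0.0745]
rear push L [-0.1803  0.0609]
rear push R [-0.2115 -0.0508]
```

The fit gives L moved about 37 mm and R about 6 mm, so step 1 is met. Next I back off, cross to the right corner and push there.

Call:
{"name": "servo_tool", "arguments": {"series": [[[1,0.7,0,0,0,0,0],[1,1,0,0,0,0,0],[1,0.37,-0.5,0,0,0,0],[1,0,-1,0,0,0,0],[1,0,-1,0,0,0,0],[1,0,-1,0,0,0,0],[1,0,-1,0,0,0,0],[1,0,0,0,0,0,0]]]}}

```text
clock: 4.68
tcp_pos: [0.4342, -0.1876, 0.0143]
eef_rot: [0.002, -0.038, 0.999, -0.002]
force: [0.8, 1.0, -1.3]
finger_gap: -0.0002
grip_force: 0.0
```

Call:
{"name": "servo_tool", "arguments": {"series": [[[1,-0.4,0,0,0,0,0],[1,-0.35,0,0,0,0,0],[1,-0.3,0,0,0,0,0],[1,-0.3,0,0,0,0,0],[1,-0.3,0,0,0,0,0],[1,-0.3,0,0,0,0,0],[1,-0.2,0,0,0,0,0],[1,0,0,0,0,0,0]]]}}

```text
clock: 5.35
tcp_pos: [0.4876, -0.1784, 0.0138]
eef_rot: [0.001, -0.04, 0.999, -0.0]
force: [-0.3, 0.7, 0.3]
finger_gap: 0.0001
grip_force: 0.0
```

```bash
python3 look.py -.14 0 0 a2
```

```text
5.35 tcp bar [-0.1909 -0.0547] z 0.0138 F [-0.3  0.7  0.3]
start [-0.169   0.0016] -0.001 -0.018
now [-1.353e-01  1.000e-04] yaw -0.004 check 0.012
L moved 0.034 [-0.135   0.0701]
R moved 0.0336 [-0.1356 -0.0699]
rear push L [-0.18    0.0583]
rear push R [-0.1805 -0.0577]
```

View pics/a2.png

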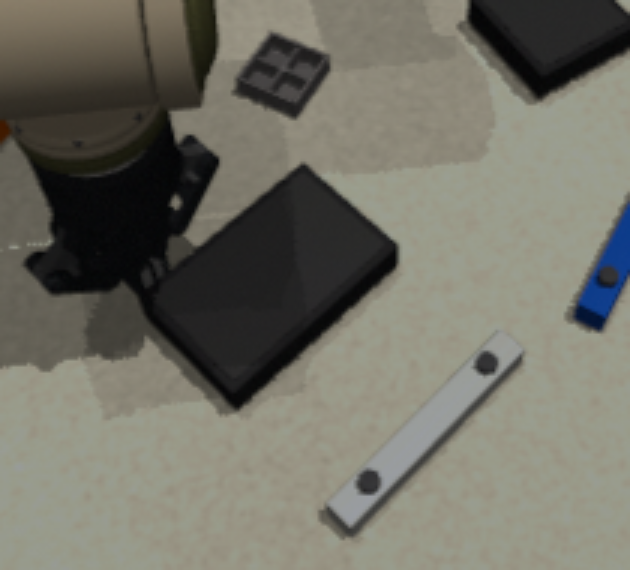

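The crop shows the plate parallel to the bar, with the fingers at its right rear corner, near crop (150,290). I continue the right push by 24 mm.

Call:
{"name": "servo_tool", "arguments": {"series": [[[1,-0.2,0,0,0,0,0],[1,-0.25,0,0,0,0,0],[1,-0.25,0,0,0,0,0],[1,-0.2,0,0,0,0,0],[1,-0.1,0,0,0,0,0],[1,0,0,0,0,0,0],[1,0,0,0,0,0,0]]]}}

```text
clock: 5.98
tcp_pos: [0.5117, -0.1766, 0.0139]
eef_rot: [0.0, -0.04, 0.999, 0.0]
force: [0.3, 0.2, 0.3]
finger_gap: -0.0001
grip_force: 0.0
```

```bash
python3 look.py -.12 0 0.2
```

```text
5.98 tcp bar [-0.1668 -0.0547] z 0.0139 F [0.3 0.2 0.3]
start [-0.169   0.0016] -0.001 -0.018
now [-0.1218  0.0075] yaw 0.198 check 0.004
L moved 0.0337 [-0.1356  0.0761]
R moved 0.0616 [-0.108  -0.0612]
rear push L [-0.1773  0.0555]
rear push R [-0.1545 -0.0583]
```

R has moved 62 mm and L 34 mm, so step 2 is met. Back to the left corner.

Call:
{"name": "servo_tool", "arguments": {"series": [[[1,0.8,0,0,0,0,0],[1,0.8,0,0,0,0,0],[1,0,0.5,0,0,0,0],[1,0,1,0,0,0,0],[1,0,1,0,0,0,0],[1,0,1,0,0,0,0],[1,0,1,0,0,0,0],[1,0,0,0,0,0,0]]]}}

```text
clock: 6.7
tcp_pos: [0.4614, -0.0639, 0.014]
eef_rot: [-0.001, -0.041, 0.999, 0.001]
force: [-0.8, 0.4, -0.4]
finger_gap: 0.0003
grip_force: 0.0
```

Call:
{"name": "servo_tool", "arguments": {"series": [[[1,-0.4,0,0,0,0,0],[1,-0.35,0,0,0,0,0],[1,-0.35,0,0,0,0,0],[1,-0.35,0,0,0,0,0],[1,-0.35,0,0,0,0,0],[1,-0.35,0,0,0,0,0],[1,-0.2,0,0,0,0,0],[1,0,0,0,0,0,0]]]}}

```text
clock: 7.37
tcp_pos: [0.5226, -0.0634, 0.0138]
eef_rot: [0.001, -0.04, 0.999, -0.0]
force: [0.1, -0.2, 0.2]
finger_gap: 0.0001
grip_force: 0.0
```

```bash
python3 look.py -.1 0 -0.2
```

```text
7.37 tcp bar [-0.1471  0.0573] z 0.0138 F [ 0.1 -0.2  0.2]
start [-0.169   0.0016] -0.001 -0.018
now [-0.0991 -0.0034] yaw -0.147 check -0.0
L moved 0.0803 [-0.0889  0.0659]
R moved 0.0599 [-0.1094 -0.0726]
rear push L [-0.1351  0.0606]
rear push R [-0.1521 -0.0541]
```

Call:
{"name": "servo_tool", "arguments": {"series": [[[1,0.8,0,0,0,0,0],[1,0.8,0,0,0,0,0],[1,0,-0.5,0,0,0,0],[1,0,-1,0,0,0,0],[1,0,-1,0,0,0,0],[1,0,-1,0,0,0,0],[1,0,-1,0,0,0,0],[1,0,0,0,0,0,0]]]}}

```text
clock: 8.08
tcp_pos: [0.4915, -0.1833, 0.0143]
eef_rot: [0.002, -0.038, 0.999, -0.002]
force: [0.5, -0.0, 0.5]
finger_gap: -0.0001
grip_force: 0.0
```

Call:
{"name": "servo_tool", "arguments": {"series": [[[1,-0.4,0,0,0,0,0],[1,-0.4,0,0,0,0,0],[1,-0.35,0,0,0,0,0],[1,-0.35,0,0,0,0,0],[1,-0.35,0,0,0,0,0],[1,-0.35,0,0,0,0,0],[1,-0.25,0,0,0,0,0],[1,0,0,0,0,0,0]]]}}

```text
clock: 8.75
tcp_pos: [0.5526, -0.1733, 0.0138]
eef_rot: [0.001, -0.04, 0.999, -0.0]
force: [-0.3, 0.1, -1.2]
finger_gap: -0.0002
grip_force: 0.0
```

```bash
python3 look.py -.085 0 0.15
```

```text
8.75 tcp bar [-0.1258 -0.0547] z 0.0138 F [-0.3  0.1 -1.2]
start [-0.169   0.0016] -0.001 -0.018
now [-0.0789  0.0073] yaw 0.161 check 0.016
L moved 0.0789 [-0.0902  0.0764]
R moved 0.1017 [-0.0677 -0.0618]
rear push L [-0.1327  0.0573]
rear push R [-0.114  -0.0571]
```

Call:
{"name": "servo_tool", "arguments": {"series": [[[1,0.8,0,0,0,0,0],[1,0.8,0,0,0,0,0],[1,0,0.5,0,0,0,0],[1,0,1,0,0,0,0],[1,0,1,0,0,0,0],[1,0,1,0,0,0,0],[1,0,1,0,0,0,0],[1,0,0,0,0,0,0]]]}}

```text
clock: 9.47
tcp_pos: [0.5015, -0.0604, 0.0139]
eef_rot: [-0.0, -0.041, 0.999, 0.001]
force: [-1.3, 0.3, -0.6]
finger_gap: 0.0003
grip_force: 0.0
```

Call:
{"name": "servo_tool", "arguments": {"series": [[[1,-0.35,0,0,0,0,0],[1,-0.35,0,0,0,0,0],[1,-0.3,0,0,0,0,0],[1,-0.3,0,0,0,0,0],[1,-0.25,0,0,0,0,0],[1,-0.25,0,0,0,0,0],[1,-0.1,0,0,0,0,0],[1,0,0,0,0,0,0]]]}}

```text
clock: 10.13
tcp_pos: [0.5506, -0.0611, 0.0137]
eef_rot: [0.001, -0.04, 0.999, -0.0]
force: [1.1, 0.2, 0.4]
finger_gap: -0.0001
grip_force: 0.0
```

```bash
python3 look.py -.065 0 -0.1 a3
```

```text
10.13 tcp bar [-0.119   0.0574] z 0.0137 F [1.1 0.2 0.4]
start [-0.169   0.0016] -0.001 -0.018
now [-0.0661  0.0019] yaw -0.04 check -0.006
L moved 0.1056 [-0.0633  0.0718]
R moved 0.1002 [-0.0689 -0.0681]
rear push L [-0.1087  0.0616]
rear push R [-0.1134 -0.0543]
```

View pics/a3.png

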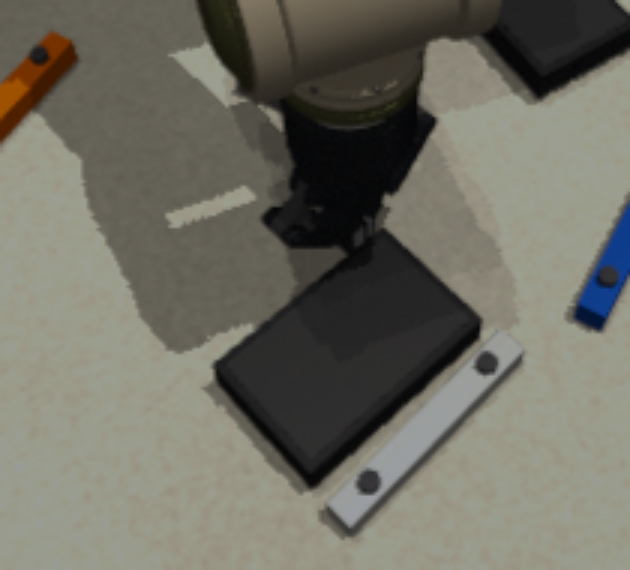

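The crop shows the plate nearly parallel to the bar with a gap of about 1 cm, its left front close at crop (480,325). Next is a short right push.

Call:
{"name": "servo_tool", "arguments": {"series": [[[1,0.8,0,0,0,0,0],[1,0.8,0,0,0,0,0],[1,0,-0.5,0,0,0,0],[1,0,-1,0,0,0,0],[1,0,-1,0,0,0,0],[1,0,-1,0,0,0,0],[1,0,-1,0,0,0,0],[1,0,0,0,0,0,0]]]}}

```text
clock: 10.85
tcp_pos: [0.5201, -0.1811, 0.0143]
eef_rot: [0.002, -0.038, 0.999, -0.002]
force: [-0.4, -0.9, 0.5]
finger_gap: -0.0003
grip_force: 0.0
```

Call:
{"name": "servo_tool", "arguments": {"series": [[[1,-0.4,0,0,0,0,0],[1,-0.4,0,0,0,0,0],[1,-0.3,0,0,0,0,0],[1,-0.2,0,0,0,0,0],[1,-0.2,0,0,0,0,0],[1,-0.15,0,0,0,0,0],[1,-0.1,0,0,0,0,0],[1,-0.05,0,0,0,0,0]]]}}

```text
clock: 11.52
tcp_pos: [0.5634, -0.1727, 0.0138]
eef_rot: [-0.0, -0.04, 0.999, -0.0]
force: [-3.8, -2.6, 1.7]
finger_gap: -0.0002
grip_force: 2.1
```

```bash
python3 look.py -.06 0 0.02
```

```text
11.52 tcp bar [-0.1149 -0.0549] z 0.0138 F [-3.8 -2.6  1.7]
start [-0.169   0.0016] -0.001 -0.018
now [-0.0613  0.0038] yaw 0.031 check 0.007
L moved 0.1055 [-0.0635  0.0738]
R moved 0.1101 [-0.0591 -0.0662]
rear push L [-0.1081  0.0604]
rear push R [-0.1044 -0.0556]
```

Call:
{"name": "servo_tool", "arguments": {"series": [[[1,0.6,0,0,0,0,0],[1,0.6,0,0,0,0,0],[1,0,0.5,0,0,0,0],[1,0,1,0,0,0,0],[1,0,1,0,0,0,0],[1,0,1,0,0,0,0],[1,0,1,0,0,0,0],[1,0,0,0,0,0,0]]]}}

```text
clock: 12.23
tcp_pos: [0.5241, -0.0584, 0.0139]
eef_rot: [-0.0, -0.041, 0.999, 0.001]
force: [-0.4, 0.5, 0.4]
finger_gap: 0.0002
grip_force: 0.0
```

Call:
{"name": "servo_tool", "arguments": {"series": [[[1,-0.4,0,0,0,0,0],[1,-0.3,0,0,0,0,0],[1,-0.2,0,0,0,0,0],[1,-0.15,0,0,0,0,0],[1,-0.15,0,0,0,0,0],[1,-0.1,0,0,0,0,0],[1,0,0,0,0,0,0]]]}}

```text
clock: 12.82
tcp_pos: [0.5569, -0.06, 0.0135]
eef_rot: [-0.001, -0.039, 0.999, 0.0]
force: [-1.9, 1.6, 0.3]
finger_gap: -0.0002
grip_force: 0.9
```

```bash
python3 look.py -.058 0 0.0 a4
```

```text
12.82 tcp bar [-0.1126  0.0579] z 0.0135 F [-1.9  1.6  0.3]
start [-0.169   0.0016] -0.001 -0.018
now [-0.0589  0.0032] yaw -0.019 check 0.027
L moved 0.1114 [-0.0576  0.0732]
R moved 0.109 [-0.0602 -0.0668]
rear push L [-0.1028  0.062 ]
rear push R [-0.1049 -0.054 ]
```

View pics/a4.png

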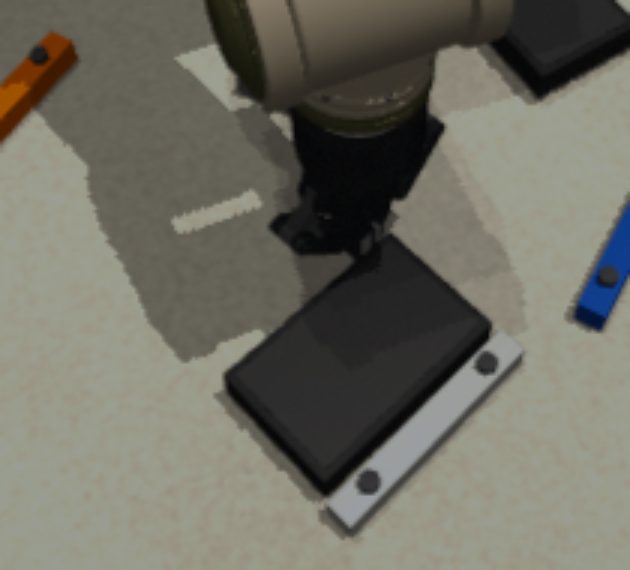

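The crop shows the plate nearly touching the bar, parallel to it and centred, with a thin dark seam along it. I close up the last few millimetres while watching the force.

Call:
{"name": "servo_tool", "arguments": {"series": [[[1,-0.06,0,0,0,0,0],[1,-0.06,0,0,0,0,0],[1,-0.04,0,0,0,0,0],[1,0,0,0,0,0,0]]]}}

```text
clock: 13.2
tcp_pos: [0.5593, -0.0598, 0.0135]
eef_rot: [-0.002, -0.04, 0.999, 0.0]
force: [-10.3, 0.3, 3.0]
finger_gap: -0.0
grip_force: 5.2
```

Call:
{"name": "servo_tool", "arguments": {"series": [[[1,0.6,0,0,0,0,0],[1,0.6,0,0,0,0,0],[1,0,-0.5,0,0,0,0],[1,0,-1,0,0,0,0],[1,0,-1,0,0,0,0],[1,0,-1,0,0,0,0],[1,0,-1,0,0,0,0],[1,0,0,0,0,0,0]]]}}

```text
clock: 13.87
tcp_pos: [0.5418, -0.1796, 0.0143]
eef_rot: [0.002, -0.038, 0.999, -0.002]
force: [-0.1, -0.6, 0.5]
finger_gap: -0.0006
grip_force: 0.0
```

Call:
{"name": "servo_tool", "arguments": {"series": [[[1,-0.4,0,0,0,0,0],[1,-0.3,0,0,0,0,0],[1,-0.2,0,0,0,0,0],[1,-0.15,0,0,0,0,0],[1,-0.05,0,0,0,0,0],[1,0,0,0,0,0,0]]]}}

```text
clock: 14.37
tcp_pos: [0.5678, -0.172, 0.0138]
eef_rot: [0.0, -0.04, 0.999, -0.0]
force: [-0.5, 0.8, 0.2]
finger_gap: 0.0001
grip_force: 0.0
```

Call:
{"name": "servo_tool", "arguments": {"series": [[[1,-0.05,0,0,0,0,0],[1,-0.03,0,0,0,0,0],[1,0,0,0,0,0,0]]]}}

```text
clock: 14.62
tcp_pos: [0.5686, -0.172, 0.0138]
eef_rot: [-0.001, -0.04, 0.999, 0.0]
force: [-6.3, -2.7, 2.6]
finger_gap: 0.0003
grip_force: 3.1
```

Call:
{"name": "servo_tool", "arguments": {"series": [[[1,0.5,0,0,0,0,0],[1,1,0,0,0,0,0],[1,1,0,-0.5,0,0,0],[1,0.5,0,-1,0,0,0],[1,0,0,-1,0,0,0],[1,0,0,-1,0,0,0],[1,0,0,0,0,0,0]]]}}

```text
clock: 15.2
tcp_pos: [0.4966, -0.1789, 0.1058]
eef_rot: [0.004, -0.04, 0.999, -0.002]
force: [0.6, -0.6, 0.8]
finger_gap: -0.0001
grip_force: 0.0
```

```bash
python3 look.py -.056 0 0.0 a5; python3 - <<'E'
from h import *
f=grab("side"); print(f["fx"])
E
```

```text
15.2 tcp bar [-0.182  -0.0559] z 0.1058 F [ 0.6 -0.6  0.8]
start [-0.169   0.0016] -0.001 -0.018
now [-0.058   0.0033] yaw 0.001 check 0.008
L moved 0.1109 [-0.0581  0.0733]
R moved 0.1112 [-0.0579 -0.0667]
rear push L [-0.1031  0.0612]
rear push R [-0.1029 -0.0548]
442.91169848374034
```

View pics/a5.png

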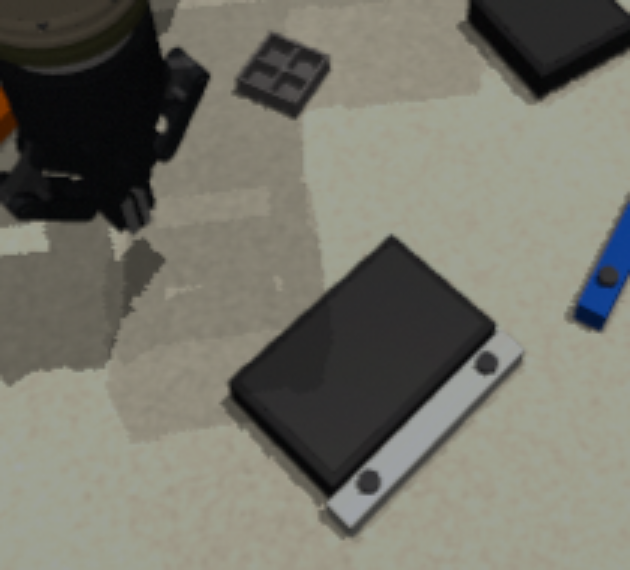

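The crop shows the plate flush against the bar, square and centred, with the square stone unmoved. Handing in.

```bash
python3 -c "
from workcell import r
print(r.job_done())"
```

```text
the job is handed in; nothing more can be done
None
```

The job is handed in, with no verdict returned: by my last measurement the plate lies against the bar, about 3 mm off centre and under 1° from square, after left and right pushes by turns, and the square stone looked unmoved in the last picture.

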